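Stack the keyed parts tray on its bin

TASK

Of the two small-parts trays on the bench, take the one whose end lugs are narrow enough for the notches of the bolted-down bin. Set it on top of the bin, lengthwise along it, so that both lugs drop into the notches and the tray sits level and fully down on the rim, and let go; do not drop it from a height, and leave the other tray where it stands.

Things in the scene. Friction and masses are not known exactly. Their poses are not given: they have to be found in the camera images.
- bin: Open grey metal parts bin bolted to the bench, 140 mm long (x), 100 wide (y), 45 high, walls 6; screw ears stick out 18 at mid-sides; small parts lie inside. Mid-way in each short end's rim is a notch 46 wide, 14 deep, open through the wall. Origin: centre of underside, on the bench; z up. Stands in any of three places; x within 20 deg of straight ahead.
- narrow_tray_centre (a point): Tray to stack, 140 mm long (x), 100 wide (y), rim 34 above its feet: two lugs 20 wide under the short ends, sticking out 12. Floor's underside 12 above the feet, with a 102x62 step 8 deep that fits in the bin with 13 play. Holds two fixed knobs; 0.2 to 0.4 kg. Point: centre, 36 above the feet; seated, it is 69 above the bin's underside. Either way round fits; x within 25 deg of ahead.
- narrow_tray_grip (a point): Where to hold that tray: its upright black grip block in the middle, 60 mm long (along x), 14 thick (along y), from 36 to 72 above the lug feet; pinch it across the 14 from above. Point: on the block's axis, 60 above the feet (24 above the tray's centre), 12 below the block's top. Axes as the tray's. Carry it straight across: the fixture behind has a lever and open lid up to 260 high.
- wide_tray_centre (a point): The other tray, to be left alone: the same in all ways (grip too) except that its end lugs are 70 mm wide and cannot enter the notches. Point: its centre, 36 above the lug feet; z up. It stands in one of the same three places.

How it is judged:
By the outcome, as a careful person would: the job done as asked, in the order asked, and still so for the second after the job is handed in, with the robot touching nothing.
It also fails if it takes over 37 s, if anything falls off the work surface, if the arm or the gripper's body presses on something with over 40 N, if the wrist force passes 120 N, or if a joint passes its speed limit or range.

ROBOT

A 6-joint arm with a two-finger parallel gripper is mounted at the origin on a cart in front of the work surface, level with it; the furniture and walls round the work are solid. World frame = base frame: x ahead of the robot, y to its left, z up, the work surface at z = 0. Lengths are in m, angles in rad, forces in N, time in s.
With the tool pointing down it reaches from about 0.35 to 0.8 m from the base axis. Payload 7.3 kg.
Tool frame: the origin (TCP) lies at the very end of the fingers, on their centre line; the grasp point (between the pads) lies 19 mm behind it; z points along the fingers, y is the line along which they close (so a half turn about z gives the same grasp; the last joint's range is limited). The gripper opens to 85 mm and grips with 20 to 120 N. Pads are 22 mm wide; open, the fingers measure 114 mm over their backs; the gripper's body (76 mm by 85 mm) begins 54 mm behind the grasp point. The pads swing forward as they close: fully open they stand 13 mm farther back than shut.
Start: joints at [1.015, 0.342, 1.524, -0, 1.275, -0.146], TCP at [0.209, 0.482, 0.231] pointing down, gripper open.
Joint ranges: [-2.53, 2.53], [-0.77, 2.02], [0.04, 2.7], [-1, 4.14], [0.28, 2.66], [-3.11, 3.11]. Speed limits (rad/s): [2.57, 2.57, 3.14, 3.14, 3.14, 3.14].

INTERFACE

Orientations are given as a unit quaternion [x, y, z, w].
In Python, from bench import bot gives the robot as it stands.
- The arm moves only by the shell command python3 -m crank 'ROWS' [FORCE]. ROWS is JSON, a list that holds one entry, the list of rows, each a list of 5 numbers: the shift along the tool's x, y, z in mm, then the turn about the tool's z in degrees, then the closure, from -1 (fully open) to 1 (shut). In form: [[[x, y, z, twist, hand], ...]]. A call has 1 to 5 rows; each row shifts and turns the commanded pose from where the row before left it, along the tool's axes as they then stand; what a row does not reach is not made up. A row lasts 1/8 s, in which the tool goes at most 62.5 mm and 10.7 degrees, less where a joint would pass 70% of its speed; a pose out of reach is approached as far as the arm can. A call is refused whole if a number of a shift passes 62.5 or a number of a turn 10.7, either way. A call with a gripper value outside its range is refused whole. The fingers move at their own pace and stop on an object; FORCE is the grip in N (left out, the last holds). Time passes only in rows, so rows that do not move let the fingers close. It gives the time, the measured TCP pose, the force, the opening and the grip force at its end, in the units of the state.
- bot.get_obs(): the state, without advancing time (a new reading comes with each control period).
- bot.get_image(name): name is "scene" or "top" or "wrist"; returns the picture (384x512x3 uint8, blue, green, red); there is no depth.
- bot.calibration(name): a dict with "K" (3x3 intrinsics, pixels), "pose" (4x4, takes a point from camera to world coordinates). Camera axes: x right, y down, z forward; pixel columns grow to the right and rows downward; lengths in m; the calibration is good to about 2 mm. The wrist camera is an equidistant fisheye: a pixel r from the principal point sees the ray r / f radians off the axis. A picture is of the moment at which its call begins: read the wrist's pose just before it. calibration takes no time and is no camera call; for the wrist camera it gives the pose at the moment of the call.
- bot.hand_in(): hands the job in; it is judged then, once.
Trained networks look in the newest picture that a camera, given by its name, has taken for a name from the list of things; names that differ only in an ending like _2 or _b are one class to them, and where a whole thing is asked for, a point or a joint stands for the part that bears it (a point fixed in the world has none). Each returns a list of dicts, best first, with "score" (0 to 1); they miss things now and then, are a little off and sometimes report something else, mostly with a low value. They report only what shows in the picture. A call takes as long as a camera call.
- bot.boxes_of(camera, name): "bbox" ([left, top, right, bottom] in pixels, round what is visible of it).
- bot.trace(camera, name): "mask" (384x512 bool, what is visible of it) and "bbox" ([left, top, right, bottom] in pixels, round what is visible of it).
- bot.pinpoint(camera, name): "location" ([row, column] in pixels: a listed point, or the origin of a listed thing).
The state is a dict: "time_s": time; "joint_pos": joint angles; "dq": joint speeds; "tau": joint torques, N m; "tool_pos": TCP position; "tcp_rot": TCP orientation; "ft_force": force on the tool from outside, world axes, zero at the start; "wrist_torque": the same for the moment, N m; "gripper_width": finger opening in m; "grip_force": force on a finger pad.
Only numpy, scipy, OpenCV 4.12 (cv2) and the standard library are available. Lean on these libraries where they do the work, as an engineer would, in place of code of your own. Each camera call takes 0.05 s, during which the arm holds its last target. There are 200 camera calls.

## Working session

There is one attempt and no reset: what is moved stays moved. The work goes in short steps, Python scripts to look and compute and a shell command to move; the robot and the scene stay as the last step left them, time stands still between calls to the robot, and variables do not carry over. Pictures are saved under pics/ and viewed, at most 10 in all, crops included, and the job is handed in when it is done.

```bash
mkdir -p pics; ls
cat > h.py <<'E'
import numpy as np, cv2
from bench import bot
from scipy.spatial.transform import Rotation as R
def ray(cam,row,col,cal=None):
    c=cal or bot.calibration(cam); K=np.array(c["K"]); T=np.array(c["pose"])
    x=(col-K[0,2])/K[0,0]; y=(row-K[1,2])/K[1,1]
    if cam=="wrist":
        r=np.hypot(x,y); d=np.array([np.sin(r)*x/max(r,1e-9),np.sin(r)*y/max(r,1e-9),np.cos(r)])
    else: d=np.array([x,y,1.])
    return T[:3,3],T[:3,:3]@d
def at_z(cam,rc,z,cal=None):
    o,d=ray(cam,*rc,cal); return o+d*(z-o[2])/d[2]
def proj(cam,P):
    c=bot.calibration(cam);K=np.array(c["K"]);T=np.array(c["pose"]);p=(np.atleast_2d(P)-T[:3,3])@T[:3,:3]
    return np.c_[K[0,0]*p[:,0]/p[:,2]+K[0,2],K[1,1]*p[:,1]/p[:,2]+K[1,2]]
E
python3 - <<'E'
from h import *
np.set_printoptions(precision=3,suppress=True)
for cam in("top","scene"):
    cv2.imwrite(f"pics/{cam}1.png",bot.get_image(cam))
    for n,z in(("bin",0),("narrow_tray_centre",.036),("narrow_tray_grip",.06),("wide_tray_centre",.036)):
        for d in bot.pinpoint(cam,n)[:3]:print(cam,n,round(d["score"],2),np.array(d["location"]),at_z(cam,d["location"],z))
print(bot.get_obs())
E
```

```text
pics
top bin 0.65 [179.1 144.4] [0.533 0.4   0.   ]
top narrow_tray_centre 0.66 [213.1 254.5] [0.462 0.081 0.036]
top narrow_tray_grip 0.71 [214.2 255.3] [0.455 0.079 0.06 ]
top wide_tray_centre 0.76 [229.4 375.4] [ 0.452 -0.243  0.036]
scene bin 0.72 [180.5 171. ] [0.536 0.401 0.   ]
scene narrow_tray_centre 0.68 [213.  243.2] [0.45  0.081 0.036]
scene narrow_tray_grip 0.8 [205.6 243.4] [0.446 0.077 0.06 ]
scene wide_tray_centre 0.61 [258.2 379.1] [ 0.45  -0.237  0.036]
{'time_s': 0.5, 'joint_pos': array([ 1.015,  0.342,  1.524, -0.   ,  1.275, -0.146]), 'dq': array([ 0.   , -0.001, -0.001,  0.002,  0.   ,  0.   ]), 'tau': array([  0.   , -43.325, -24.611,   0.   ,   0.001,   0.   ]), 'tool_pos': array([0.209, 0.482, 0.231]), 'tcp_rot': array([ 0.203,  0.979, -0.   , -0.   ]), 'ft_force': array([-0.069,  0.553, -0.084]), 'wrist_torque': array([-0.04 ,  0.037,  0.032]), 'grip_force': 0.0, 'gripper_width': 0.08534503735129056}
```

View pics/top1.png

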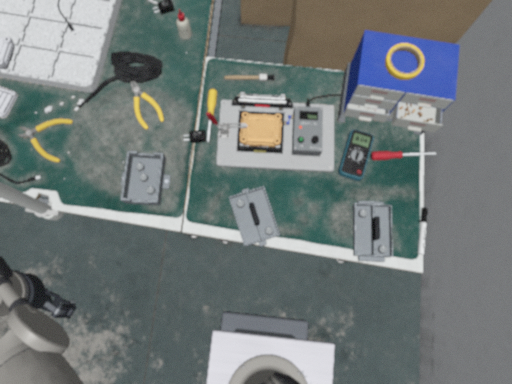

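View pics/scene1.png

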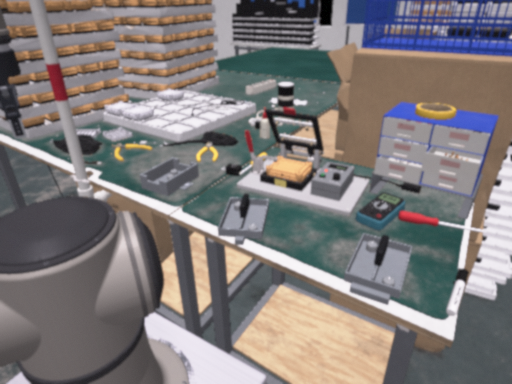

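The bin is at about (145,178) in the top view. The narrow-lug tray is in the middle at (254,215), leaning left, and the wide-lug tray is at right (373,231); the scene view agrees. Next I'll get the yaws.

```bash
cat >> h.py <<'E'
def yaw(cam,name,z,cal=None,dump=None):
    d=bot.trace(cam,name)[0]; m=d["mask"].astype(np.uint8)
    c=max(cv2.findContours(m,0,1)[0],key=cv2.contourArea)[:,0]
    P=np.array([at_z(cam,(r,cc),z,cal)[:2] for cc,r in c],np.float32)*1000
    (cx,cy),(w,h),a=cv2.minAreaRect(P)
    if w<h:a+=90
    a=(a+90)%180-90
    return d["score"],(cx,cy),(w,h),a
E
python3 - <<'E'
from h import *
bot.get_image("top")
for n,z in(("bin",.045),("narrow_tray_centre",.034),("narrow_tray_grip",.034),("wide_tray_centre",.034)):print(n,yaw("top",n,z))
o=bot.get_obs();x=R.from_quat(o["tcp_rot"]).as_matrix()
print(x)
d=np.array([.38-.209,.085-.482,0.]);print(x.T@d*1000)
E
```

```text
bin (0.6, (527.1591796875, 385.95648193359375), (147.59486389160156, 128.33514404296875), 2.2892050743103027)
narrow_tray_centre (0.61, (452.0396728515625, 82.15077209472656), (162.18800354003906, 104.52473449707031), 23.550397872924805)
narrow_tray_grip (0.65, (453.8424072265625, 81.48805236816406), (163.12254333496094, 100.15943145751953), 23.559444427490234)
wide_tray_centre (0.64, (449.04034423828125, -235.54527282714844), (161.95188903808594, 103.30579376220703), 2.949409246444702)
[[-9.17213547e-01  3.98395904e-01  1.16634977e-04]
 [ 3.98395916e-01  9.17213541e-01  1.19827465e-04]
 [-5.92404091e-05  1.56374273e-04 -9.99999986e-01]]
[-3.15006695e+02 -2.96008076e+02 -2.76269227e-02]
```

```bash
python3 -m crank '[[[0,0,0,-9.4,-1],[0,0,0,-9.4,-1],[0,0,0,-9.4,-1],[0,0,0,-9.4,-1],[0,0,0,-9.4,-1]]]' 40
cat >> h.py <<'E'
def delta(x,y,z):
    o=bot.get_obs();M=R.from_quat(o["tcp_rot"]).as_matrix()
    print("pos",o["tool_pos"].round(4),"xang",np.degrees(np.arctan2(M[1,0],M[0,0])).round(2),"t",o["time_s"],"delta mm",(M.T@(np.array([x,y,z])-o["tool_pos"])*1000).round(1))
E
python3 -c "
from h import *
delta(.39,.06,.25)"
```

```text
time_s: 1.38
tool_pos: [0.2092, 0.4816, 0.2313]
tcp_rot: [-0.206, 0.978, 0.0, 0.0]
ft_force: [0.6, -0.4, -0.2]
gripper_width: 0.0854
grip_force: 0.0
pos [0.2092 0.4816 0.2313] xang -156.17 t 1.375 delta mm [   4.9 -458.7  -18.7]
```

```bash
python3 -m crank '[[[0,-40,-2,0,-1],[0,-50,-4,0,-1],[0,-50,-4,0,-1],[0,-50,-4,0,-1],[0,-50,-4,0,-1]]]' && python3 -m crank '[[[1,-50,0,0,-1],[1,-50,0,0,-1],[1,-50,0,0,-1],[1,-40,0,0,-1],[1,-29,0,0,-1]]]' && python3 -m crank '[[[0,0,0,0,-1],[0,0,0,0,-1]]]'
python3 - <<'E'
from h import *
np.set_printoptions(precision=3,suppress=True)
delta(.455,.08,.25)
cal=bot.calibration("wrist");print(cal)
cv2.imwrite("pics/w1.png",bot.get_image("wrist"))
for n,z in(("narrow_tray_centre",.036),("narrow_tray_grip",.06)):
    for d in bot.pinpoint("wrist",n)[:2]:print(n,round(d["score"],2),np.array(d["location"]),at_z("wrist",d["location"],z,cal))
print(yaw("wrist","narrow_tray_centre",.034,cal))
E
```

```text
time_s: 2.0
tool_pos: [0.3054, 0.2601, 0.2496]
tcp_rot: [-0.204, 0.979, 0.0, 0.0]
ft_force: [0.6, 0.8, 0.5]
gripper_width: 0.0857
grip_force: 0.0
time_s: 2.62
tool_pos: [0.3883, 0.057, 0.2495]
tcp_rot: [-0.203, 0.979, -0.0, 0.0]
ft_force: [0.4, -0.3, 0.2]
gripper_width: 0.0854
grip_force: 0.0
time_s: 2.88
tool_pos: [0.3874, 0.0591, 0.2493]
tcp_rot: [-0.204, 0.979, 0.0, -0.0]
ft_force: [-0.5, -0.2, -0.6]
gripper_width: 0.0854
grip_force: 0.0
pos [0.387 0.059 0.249] xang -156.5 t 2.875 delta mm [-70.3  -7.8  -0.7]
{'K': array([[297.319,   0.   , 260.062],
       [  0.   , 297.319, 191.354],
       [  0.   ,   0.   ,   1.   ]]), 'pose': array([[-0.399,  0.885,  0.238,  0.327],
       [ 0.917,  0.386,  0.104,  0.033],
       [ 0.   ,  0.26 , -0.966,  0.392],
       [ 0.   ,  0.   ,  0.   ,  1.   ]])}
narrow_tray_centre 0.72 [223.5 251.4] [0.459 0.078 0.036]
narrow_tray_grip 0.83 [229.3 254.7] [0.455 0.082 0.06 ]
(0.84, (451.29815673828125, 79.50119018554688), (158.7983856201172, 100.5599136352539), 24.103065490722656)
```

View pics/w1.png

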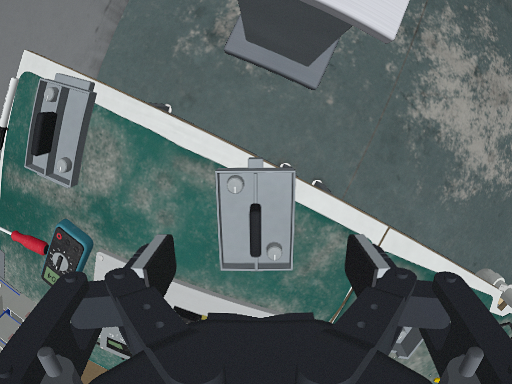

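The narrow tray is centred at about (256,218), with its narrow lug at (255,162) and its grip block at (255,230), aligned with the tool. I'll move over it with the gripper partly closed.

```bash
python3 -m crank '[[[-35,-4,0,0,-0.3],[-35,-4,0,0,-0.3],[0,0,45,0,-0.3],[0,0,45,0,-0.3],[0,0,30,0,-0.3]]]' && python3 -m crank '[[[0,0,0,0,-0.3],[0,0,0,0,-0.3]]]'
python3 - <<'E'
from h import *
np.set_printoptions(precision=3,suppress=True)
delta(.455,.08,.044)
cal=bot.calibration("wrist")
cv2.imwrite("pics/w2.png",bot.get_image("wrist"))
for n,z in(("narrow_tray_centre",.036),("narrow_tray_grip",.06)):
    for d in bot.pinpoint("wrist",n)[:2]:print(n,round(d["score"],2),np.array(d["location"]),at_z("wrist",d["location"],z,cal))
print(yaw("wrist","narrow_tray_centre",.034,cal))
E
```

```text
time_s: 3.7
tool_pos: [0.4541, 0.08, 0.1275]
tcp_rot: [-0.204, 0.979, 0.0, -0.001]
ft_force: [0.5, -0.3, 0.4]
gripper_width: 0.0554
grip_force: 0.0
time_s: 3.95
tool_pos: [0.4559, 0.0796, 0.1305]
tcp_rot: [-0.204, 0.979, -0.0, 0.001]
ft_force: [0.1, 0.2, 0.4]
gripper_width: 0.0555
grip_force: 0.0
pos [0.456 0.08  0.131] xang -156.44 t 3.95 delta mm [ 0.8  0.7 86.5]
narrow_tray_centre 0.88 [197.3 259. ] [0.459 0.08  0.036]
narrow_tray_grip 0.57 [202.3 259.3] [0.456 0.079 0.06 ]
(0.8, (452.53173828125, 80.53618621826172), (151.97720336914062, 100.88384246826172), 23.588560104370117)
```

View pics/w2.png

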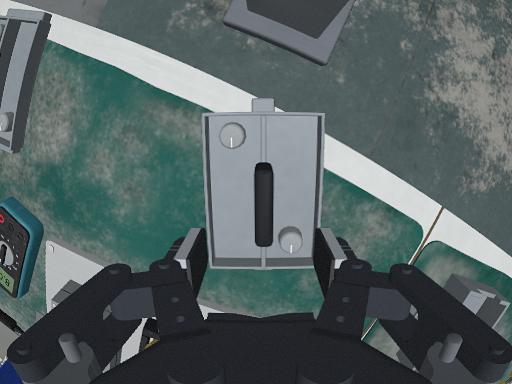

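The block at (264,204) is between the fingers, the narrow lug shows at (262,104), and the alignment is good. Next: descend and grip.

```bash
python3 -m crank '[[[1,0,30,0,-0.3],[0,0,30,0,-0.3],[0,0,20,0,-0.3],[0,0,6,0,-0.3],[0,0,0,0,-0.3]]]' && python3 -m crank '[[[0,0,0,0,0.3],[0,0,0,0,1],[0,0,0,0,1],[0,0,0,0,1],[0,0,0,0,1]]]' 60; python3 -c "
from h import *
delta(.455,.08,.044)"
```

```text
time_s: 4.78
tool_pos: [0.4546, 0.0789, 0.0437]
tcp_rot: [-0.204, 0.979, -0.0, 0.0]
ft_force: [-0.1, -0.1, -0.1]
gripper_width: 0.0556
grip_force: 0.0
time_s: 5.4
tool_pos: [0.4547, 0.0788, 0.0439]
tcp_rot: [-0.204, 0.979, -0.0, 0.001]
ft_force: [-1.1, -0.5, 6.5]
gripper_width: 0.0131
grip_force: 62.0
pos [0.4547 0.0788 0.0439] xang -156.48 t 5.4 delta mm [-0.8  0.9 -0.1]
```

```bash
python3 -m crank '[[[0,0,-10,0,1],[0,0,-20,0,1],[0,0,-25,0,1],[0,0,-25,0,1],[0,0,-20,0,1]]]' && python3 -m crank '[[[15,0,-10,0,1],[20,0,0,7,1],[20,0,0,7,1],[15,0,0,7,1],[0,0,0,0,1]]]'; python3 -c "
from h import *
delta(.40,.395,.154)"
```

```text
time_s: 6.02
tool_pos: [0.4539, 0.0789, 0.1444]
tcp_rot: [-0.204, 0.979, 0.0, 0.0]
ft_force: [0.1, 0.2, -2.1]
gripper_width: 0.0132
grip_force: 60.7
time_s: 6.65
tool_pos: [0.3872, 0.0568, 0.1535]
tcp_rot: [-0.022, 1.0, 0.0, -0.0]
ft_force: [0.6, -0.2, -2.4]
gripper_width: 0.0128
grip_force: 60.8
pos [0.3872 0.0568 0.1535] xang -177.43 t 6.65 delta mm [-28.  337.3  -0.4]
```

```bash
python3 -m crank '[[[0,30,0,0,1],[0,50,0,0,1],[0,50,0,0,1],[0,40,0,0,1],[0,20,0,0,1]]]'
python3 - <<'E'
from h import *
tiles=[]
for cam in("top","scene"):
    im=bot.get_image(cam)
    for i in range(2):
        l=bot.pinpoint(cam,"bin")[0]["location"];print(cam,l,at_z(cam,l,0))
    print(yaw(cam,"bin",.045))
    r,c=map(int,l); r-=0
    s=8; big=cv2.resize(im[r-36:r+36,c-48:c+48],None,fx=s,fy=s,interpolation=cv2.INTER_CUBIC); big2=big.copy()
    for z,col in((.045,(0,0,255)),(0,(0,255,0))):
        a=np.radians(2.5);Rm=np.array([[np.cos(a),-np.sin(a)],[np.sin(a),np.cos(a)]])
        q=np.array([[.07,.05],[.07,-.05],[-.07,-.05],[-.07,.05]])@Rm.T+[.534,.400]
        p=(proj(cam,np.c_[q,np.full(4,z)])-[c-48,r-36]+.5)*s
        cv2.polylines(big2,[p.astype(int)],True,col,1)
    tiles.append(cv2.resize(np.hstack([big,big2])[:, :],(800,300)))
cv2.imwrite("pics/bin1.png",np.vstack(tiles))
E
```

```text
time_s: 7.28
tool_pos: [0.38, 0.249, 0.1533]
tcp_rot: [-0.025, 1.0, 0.0, 0.0]
ft_force: [0.1, -0.3, -2.3]
gripper_width: 0.0132
grip_force: 60.9
top [183.8, 148.3] [0.52047957 0.38715445 0.        ]
top [183.8, 148.3] [0.52047957 0.38715445 0.        ]
(0.6, (549.4326171875, 394.1108093261719), (98.75177001953125, 112.11907958984375), -89.1751920580864)
scene [181.3, 170.9] [0.53212334 0.39753112 0.        ]
scene [181.3, 170.9] [0.53212334 0.39753112 0.        ]
(0.75, (478.81317138671875, 286.8011474609375), (136.8340606689453, 37.48891067504883), 2.999337673187256)
```

View pics/bin1.png

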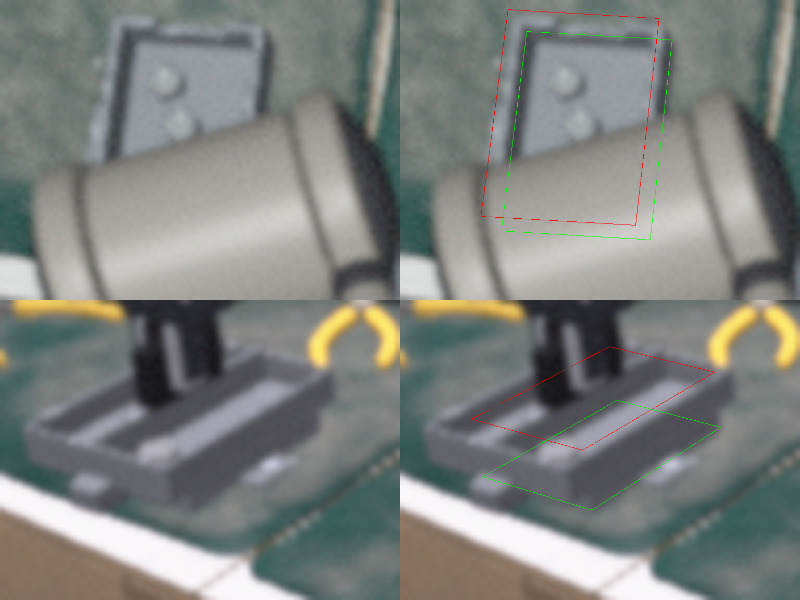

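The top tile shows the arm over the bin's near half, and the bin's rim about 3 px right of and below my wireframe. The scene tile shows the held tray hiding the bin. I'll fit the bin using the first, unobstructed pictures instead.

Run:
```python
from h import *
from scipy.optimize import minimize
from scipy.ndimage import map_coordinates
def rect(l,w,z):
    t=np.linspace(-1,1,40);o=np.ones(40)
    p=np.r_[np.c_[t*l,o*w],np.c_[t*l,-o*w],np.c_[o*l,t*w],np.c_[-o*l,t*w]]
    return np.c_[p,np.full(160,z)]
outer=rect(.07,.05,.045); outer=outer[~((abs(outer[:,0])>.0699)&(abs(outer[:,1])<.024))]
inner=rect(.064,.044,.045); inner=inner[~((abs(inner[:,0])>.0639)&(abs(inner[:,1])<.024))]
M=np.r_[outer,inner]
G={}
for cam in("top","scene"):
    g=cv2.GaussianBlur(cv2.imread(f"pics/{cam}1.png"),(0,0),.8).astype(np.float32)
    gx=cv2.Sobel(g,5,1,0).__abs__().max(2);gy=cv2.Sobel(g,5,0,1).__abs__().max(2);G[cam]=np.minimum(np.hypot(gx,gy),150)
def place(v):
    c,s=np.cos(v[2]),np.sin(v[2]);return np.c_[M[:,:2]@[[c,s],[-s,c]]+v[:2],M[:,2]]
def cost(v,cams):
    return -sum(map_coordinates(G[c],proj(c,place(v))[:,::-1].T,order=1).mean() for c in cams)
for cams in(("top",),("scene",),("top","scene")):
    best=min((cost((x,y,a),cams),x,y,a) for x in np.arange(.505,.55,.003) for y in np.arange(.37,.415,.003) for a in np.radians(np.arange(-6,13,2)))
    r=minimize(cost,best[1:],args=(cams,),method="Nelder-Mead",options=dict(initial_simplex=np.array(best[1:])+np.array([[0,0,0],[.003,0,0],[0,.003,0],[0,0,.03]])))
    print(cams,r.fun,r.x[:2],np.degrees(r.x[2]))
tiles=[]
for cam in("top","scene"):
    im=cv2.imread(f"pics/{cam}1.png");r0,c0=(145,97) if cam=="top" else (142,123)
    big=cv2.resize(im[r0:r0+72,c0:c0+96],None,fx=8,fy=8,interpolation=cv2.INTER_CUBIC);b2=big.copy()
    for p in (proj(cam,place(r.x))-[c0,r0]+.5)*8: cv2.circle(b2,tuple(map(int,p)),2,(0,0,255),-1)
    tiles.append(cv2.resize(np.hstack([big,b2]),(800,300)))
cv2.imwrite("pics/bin2.png",np.vstack(tiles))
```

```text
('top',) -114.39878845214844 [0.52304182 0.38757639] 2.2199912886194855Traceback (most recent call last):
  File "<stdin>", line 20, in <module>
  File "<stdin>", line 20, in <genexpr>
  File "<stdin>", line 18, in cost
  File "<stdin>", line 18, in <genexpr>
  File "h.py", line 14, in proj
    c=bot.calibration(cam);K=np.array(c["K"]);T=np.array(c["pose"]);p=(np.atleast_2d(P)-T[:3,3])@T[:3,:3]
ValueError: time passes only in moves, steps and waits
```

```bash
sed -i 's/c=bot.calibration(cam);K=/c=CAL.get(cam) or CAL.setdefault(cam,bot.calibration(cam));K=/; s/^def ray/CAL={}\ndef ray/' h.py
python3 - <<'E'
from h import *
from scipy.optimize import minimize
from scipy.ndimage import map_coordinates
def rect(l,w,z):
    t=np.linspace(-1,1,40);o=np.ones(40)
    p=np.r_[np.c_[t*l,o*w],np.c_[t*l,-o*w],np.c_[o*l,t*w],np.c_[-o*l,t*w]]
    return np.c_[p,np.full(160,z)]
outer=rect(.07,.05,.045); outer=outer[~((abs(outer[:,0])>.0699)&(abs(outer[:,1])<.024))]
inner=rect(.064,.044,.045); inner=inner[~((abs(inner[:,0])>.0639)&(abs(inner[:,1])<.024))]
M=np.r_[outer,inner]
G={}
for cam in("top","scene"):
    g=cv2.GaussianBlur(cv2.imread(f"pics/{cam}1.png"),(0,0),.8).astype(np.float32)
    gx=cv2.Sobel(g,5,1,0).__abs__().max(2);gy=cv2.Sobel(g,5,0,1).__abs__().max(2);G[cam]=np.minimum(np.hypot(gx,gy),150)
def place(v):
    c,s=np.cos(v[2]),np.sin(v[2]);return np.c_[M[:,:2]@[[c,s],[-s,c]]+v[:2],M[:,2]]
def cost(v,cams):
    return -sum(map_coordinates(G[c],proj(c,place(v))[:,::-1].T,order=1).mean() for c in cams)
for cams in(("top",),("scene",),("top","scene")):
    best=min((cost((x,y,a),cams),x,y,a) for x in np.arange(.505,.55,.003) for y in np.arange(.37,.415,.003) for a in np.radians(np.arange(-6,13,2)))
    r=minimize(cost,best[1:],args=(cams,),method="Nelder-Mead",options=dict(initial_simplex=np.array(best[1:])+np.array([[0,0,0],[.003,0,0],[0,.003,0],[0,0,.03]])))
    print(cams,r.fun,r.x[:2],np.degrees(r.x[2]))
tiles=[]
for cam in("top","scene"):
    im=cv2.imread(f"pics/{cam}1.png");r0,c0=(145,97) if cam=="top" else (142,123)
    big=cv2.resize(im[r0:r0+72,c0:c0+96],None,fx=8,fy=8,interpolation=cv2.INTER_CUBIC);b2=big.copy()
    for p in (proj(cam,place(r.x))-[c0,r0]+.5)*8: cv2.circle(b2,tuple(map(int,p)),2,(0,0,255),-1)
    tiles.append(cv2.resize(np.hstack([big,b2]),(800,300)))
cv2.imwrite("pics/bin2.png",np.vstack(tiles))
E
```

```text
('top',) -114.39878845214844 [0.52304182 0.38757639] 2.2199912886194855
('scene',) -106.34785461425781 [0.52395606 0.38692048] 2.445886054664911
('top', 'scene') -220.44345092773438 [0.52316992 0.38746845] 2.1464789341229347
```

View pics/bin2.png

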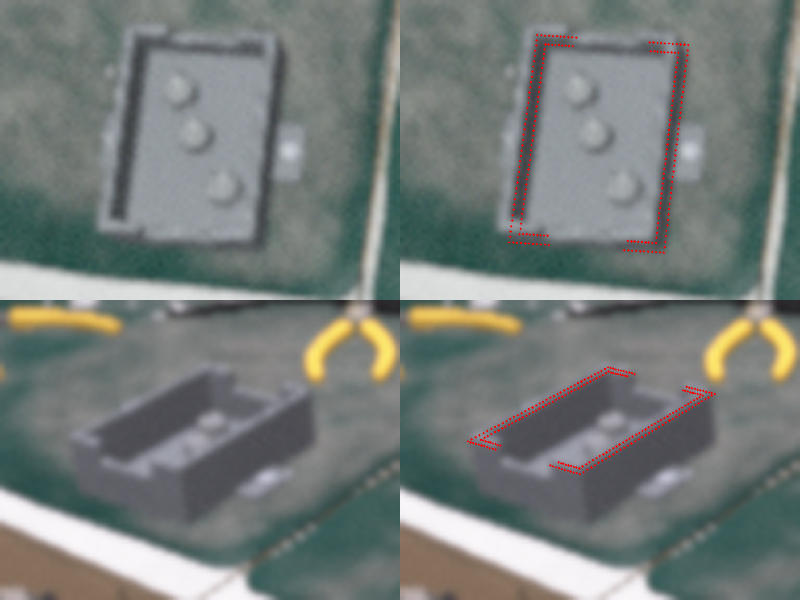

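The scene fit looks close: the real rim corners are (72,435), (212,370), (315,390) and (185,465). The top fit sits about 13 px too far right because it locked on a wall. I'll repeat it with a seen-walls model (base edges included) and check it at a larger scale.

Run:
```python
from h import *
from scipy.optimize import least_squares
# picked rim outer corners (col,row) from crops: tile px/ (400/96) + origin
s=400/96
obs={"top":{(1,1):(125,27),(-1,1):(98,232)},"scene":{(-1,1):(72,135),(1,1):(212,70),(1,-1):(315,90),(-1,-1):(185,165)}}
org={"top":(97,145),"scene":(123,142)}
def res(v,show=0):
    out=[]
    for cam in obs:
        for (i,j),p in obs[cam].items():
            c,sn=np.cos(v[2]),np.sin(v[2]);X=i*.07;Y=j*.05
            q=proj(cam,[v[0]+c*X-sn*Y,v[1]+sn*X+c*Y,.045])[0]
            out+=list(q-(np.array(p)/s+org[cam]-.5))
    return np.array(out)
r=least_squares(res,[.528,.394,.04]);print(r.x[:2],np.degrees(r.x[2]),r.fun.round(1))
panels=[];v=r.x
for cam,(c0,r0) in(("top",(119,150)),("scene",(137,150))):
    im=cv2.imread(f"pics/{cam}1.png");W,H=(50,56) if cam=="top" else (68,56)
    k=10 if cam=="top" else 7
    big=cv2.resize(im[r0:r0+H,c0:c0+W],None,fx=k,fy=k,interpolation=cv2.INTER_CUBIC)
    big=cv2.convertScaleAbs(big,alpha=1.4)
    ca,sa=np.cos(v[2]),np.sin(v[2])
    for l,w,z,col in((.07,.05,.045,(0,0,255)),(.064,.044,.045,(0,255,255)),(.07,.05,0,(0,255,0))):
        q=np.array([[l,w],[l,-w],[-l,-w],[-l,w]])@[[ca,sa],[-sa,ca]]+v[:2]
        cv2.polylines(big,[((proj(cam,np.c_[q,[z]*4])-[c0,r0]+.5)*k).astype(int)],True,col,1)
    panels.append(cv2.copyMakeBorder(big,0,560-big.shape[0],0,0,0)[:, :])
im=np.hstack(panels);cv2.imwrite("pics/bin3.png",cv2.resize(im,None,fx=.8,fy=.8,interpolation=cv2.INTER_AREA));print(im.shape)
```

```text
[0.530568   0.39376963] 2.7831188452359807 [ 0.9 -0.6  1.1 -0.2 -0.5  0.2 -1.1 -1.8 -0.2 -0.5 -0.6  0.6]
(560, 976, 3)
```

View pics/bin3.png

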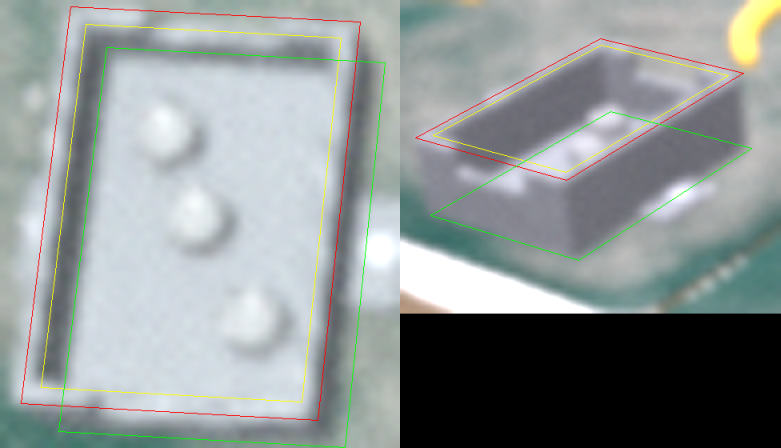

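The wireframe now matches in both views (rim, inner edge, base), so the bin is at (0.530, 0.394) with yaw 2.7°.

```bash
python3 -c "
from h import *
delta(.529,.394,.1)"
```

```text
pos [0.38   0.2459 0.1533] xang -177.52 t 7.675 delta mm [-155.3  141.5   53.3]
```

```bash
python3 -m crank '[[[0,35,0,0,1],[-10,50,0,0,1],[-25,40,0,0,1],[-40,16,0,0,1],[-40,0,0,0,1]]]' && python3 -m crank '[[[-30,0,0,0,1],[-10,0,0,0,1],[0,0,20,0,1],[0,0,15,0,1],[0,0,0,0,1]]]' && python3 -m crank '[[[0,0,0,0,1],[0,0,0,0,1]]]'
python3 - <<'E'
from h import *
delta(.529,.394,.0767)
t=[bot.get_image(c)[a:a+110,b:b+160] for c,a,b in(("scene",105,95),("wrist",60,180))]
cv2.imwrite("pics/pl1.png",cv2.resize(np.vstack(t),None,fx=2.7,fy=2.7,interpolation=cv2.INTER_CUBIC))
E
```

```text
time_s: 8.3
tool_pos: [0.4895, 0.3934, 0.1531]
tcp_rot: [-0.023, 1.0, 0.0, -0.0]
ft_force: [0.2, 0.1, -3.3]
gripper_width: 0.0125
grip_force: 61.0
time_s: 8.93
tool_pos: [0.5271, 0.3936, 0.1168]
tcp_rot: [-0.022, 1.0, -0.001, -0.002]
ft_force: [-0.2, 0.1, -3.4]
gripper_width: 0.0129
grip_force: 60.8
time_s: 9.18
tool_pos: [0.5287, 0.3946, 0.1193]
tcp_rot: [-0.022, 1.0, 0.0, 0.001]
ft_force: [0.3, 0.6, -2.9]
gripper_width: 0.0128
grip_force: 60.8
pos [0.5287 0.3946 0.1193] xang -177.47 t 9.175 delta mm [-0.2 -0.6 42.6]
```

View pics/pl1.png

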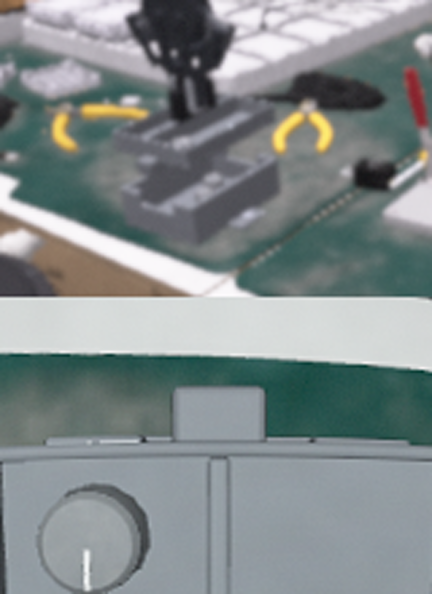

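The scene view shows the tray hovering over the bin. In the wrist view, the lug (219,410) lies about 9 px left of the middle of the bin's rim and notch (228,440), roughly 3 mm, so I'll shift 2 mm. Then lower gently.

```bash
python3 -m crank '[[[0,2,10,0,1],[0,0,10,0,1],[0,0,8,0,1],[0,0,6,0,1],[0,0,3,0,1]]]' && python3 -m crank '[[[0,0,2,0,1],[0,0,1.5,0,1],[0,0,1,0,1],[0,0,0,0,1],[0,0,0,0,1]]]'; python3 -c "
from h import *
delta(.529,.395,.0767)"
```

```text
time_s: 9.9
tool_pos: [0.5282, 0.3962, 0.0807]
tcp_rot: [-0.022, 1.0, -0.0, -0.0]
ft_force: [-0.6, 0.4, -3.0]
gripper_width: 0.0131
grip_force: 61.0
time_s: 10.52
tool_pos: [0.5284, 0.3964, 0.0773]
tcp_rot: [-0.022, 1.0, 0.0, 0.0]
ft_force: [-1.2, -0.4, -0.1]
gripper_width: 0.0132
grip_force: 61.5
pos [0.5284 0.3964 0.0773] xang -177.47 t 10.525 delta mm [-0.5 -1.4  0.6]
```

Contact came at the expected height. Press slightly and release gently, holding still.

```bash
python3 -m crank '[[[0,0,0.5,0,1],[0,0,0,0,1],[0,0,0,0,0.4],[0,0,0,0,0],[0,0,0,0,-0.3]]]' 20 && python3 -m crank '[[[0,0,-3,0,-0.3],[0,0,-20,0,-0.3],[0,0,-40,0,-0.3],[0,0,-50,0,-0.3],[0,0,-20,0,-0.3]]]' && python3 -m crank '[[[50,0,0,0,-0.3],[60,0,0,0,-0.3],[60,0,0,0,-0.3],[40,0,0,0,-0.3],[0,0,0,0,-0.3]]]'
python3 - <<'E'
from h import *
delta(.529,.395,.0767)
for c,z in(("scene",.069),("wrist",.069)):
    cal=bot.calibration(c);im=bot.get_image(c)
    print(bot.get_obs()["time_s"])
    for d in bot.pinpoint(c,"narrow_tray_centre")[:2]:print(c,d["score"],at_z(c,d["location"],z,cal))
    if c=="scene":a=im[115:205,110:270]
    else:
        cv2.imwrite("pics/wfull.png",im);b=im
cv2.imwrite("pics/fin.png",np.vstack([cv2.resize(a,(512,288),interpolation=cv2.INTER_CUBIC),b[:300]]))
E
```

```text
time_s: 11.15
tool_pos: [0.5284, 0.3962, 0.0761]
tcp_rot: [-0.022, 1.0, -0.0, -0.0]
ft_force: [0.1, 1.0, 0.3]
gripper_width: 0.0552
grip_force: 0.0
time_s: 11.78
tool_pos: [0.5294, 0.3969, 0.2134]
tcp_rot: [-0.022, 1.0, 0.001, 0.003]
ft_force: [0.5, 0.2, -0.3]
gripper_width: 0.0559
grip_force: 0.0
time_s: 12.4
tool_pos: [0.3162, 0.387, 0.2101]
tcp_rot: [-0.023, 1.0, 0.0, 0.0]
ft_force: [0.7, 0.2, 0.8]
gripper_width: 0.0556
grip_force: 0.0
pos [0.3162 0.387  0.2101] xang -177.33 t 12.4 delta mm [-212.9   -2.   133.5]
12.45
scene 0.67 [0.52683973 0.39101015 0.069     ]
12.55
```

View pics/fin.png

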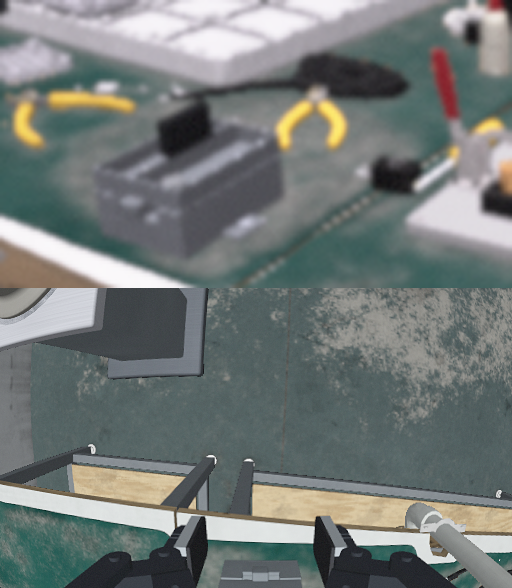

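The scene view shows the tray flush and level on the bin, its lug in the notch at (140,208). The gripper is clear and the wide tray hasn't been touched.

```bash
python3 -c "
from bench import bot
print(bot.hand_in())"
```

```text
the job is handed in; nothing more can be done
None
```

The narrow-lug tray is on the bin, level and flush in the last camera view with the near lug seen in its notch, released with the gripper clear; the other tray was not touched, and the job was handed in at about 12.5 s.

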